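# Load two bearing blocks into their sprung nests

### The arm

A 6-joint arm with a two-finger parallel gripper is mounted at the origin on the work surface. World frame = base frame: x ahead of the robot, y to its left, z up, the work surface at z = 0. Lengths are in m, angles in degrees, forces in N, time in s.
With the tool pointing down it reaches from about 0.3 to 0.75 m from the base axis. Payload 8.5 kg.
Tool frame: the origin (TCP) lies midway between the tips of the shut fingers; the grasp point (between the pads) lies grasp_offset behind it (grasp_offset is the distance from the TCP to the grasp point, in m); z points along the fingers, y is the line along which they close (so a half turn about z gives the same grasp; the last joint's range is limited). The gripper opens to 85 mm and grips with 20 to 120 N. Pads are 22 mm wide; open, the fingers measure 114 mm over their backs; the gripper's body (76 mm by 85 mm) begins 54 mm behind the grasp point. The pads swing forward as they close: fully open they stand 13 mm farther back than shut.
Start: joints at [54.643, 21.807, 74.336, -0, 83.858, -12.336], TCP at [0.215, 0.506, 0.231] pointing down, gripper open.
Joint ranges: [-178.18, 178.18], [-50.72, 133.34], [12.68, 142.11], [-81.47, 261.47], [9.98, 163.14], [-165.26, 165.26]. Speed limits (degrees/s): [136.94, 136.94, 180, 180, 180, 180].

### API

Orientations are given as a 3x3 rotation matrix whose columns are the frame's x, y, z axes.
In Python, from rig import observe, get_image, camera_params, close_job, grasp_offset gives the robot as it stands.
- The arm moves only by the shell command python3 -m handwheel 'ROWS' [OPENING] [FORCE]. ROWS is JSON, a list of rows, each a list of 2 entries, a list of its own where there are three numbers: the shift along the tool's x, y, z as a fraction of full scale, then the turn, a rotation vector about the tool's x, y, z as a fraction of full scale. In form: [[[dx, dy, dz], [ax, ay, az]], ...]. A call has 1 to 10 rows; each row is the pose to reach, as a shift and turn from the pose commanded when the call began, along the tool's axes at that moment, turning the shorter way round; what a row does not reach only later rows make up. Full scale, the value 1, is 0.5 m for a shift and pi rad for a turn. A row lasts 1/10 s, in which the tool goes at most 50 mm and 8.59 degrees, less where a joint would pass 70% of its speed; a pose out of reach is approached as far as the arm can. A call with a number of a shift or a turn outside -1 to 1 is refused whole. A call with a gripper value outside its range is refused whole. OPENING is the opening, from 0 (shut) to 1 (fully open), set as the call begins (- or left out, the last holds). The fingers move at their own pace and stop on an object; FORCE is the grip in N (left out, the last holds). Time passes only in rows, so rows that repeat a pose let the fingers close. It gives the time, the measured TCP pose, the force, the opening and the grip force at its end, in the units of the state.
- observe(): the state, without advancing time (a new reading comes with each control period).
- get_image(name): name is "scene" or "top" or "wrist"; returns (picture, depth): 420x560x3 uint8, red, green, blue; 420x560 float32, m along the optical axis (not along the pixel's ray), 0 where there is no reading.
- camera_params(name): a dict with "K" (3x3 intrinsics, pixels), "R" (3x3) and "t" (3): a world point X has camera coordinates R X + t. Camera axes: x right, y down, z forward; pixel columns grow to the right and rows downward; lengths in m; the calibration is good to about 2 mm. The wrist camera is an equidistant fisheye: a pixel r from the principal point sees the ray r / f radians off the axis. A picture is of the moment at which its call begins: read the wrist's pose just before it. camera_params takes no time and is no camera call; for the wrist camera it gives the pose at the moment of the call.
- close_job(): hands the job in; it is judged then, once.
The state is a dict: "time_s": time; "q": joint angles; "qvel": joint speeds; "joint_efforts": joint torques, N m; "position": TCP position; "tool_rot": TCP orientation; "ft_force": force on the tool from outside, world axes, zero at the start; "wrist_torque": the same for the moment, N m; "grip_width": finger opening in m; "gripper_force": force on a finger pad.
Only numpy, scipy, OpenCV 4.12 (cv2) and the standard library are available. Lean on these libraries where they do the work, as an engineer would, in place of code of your own. Each camera call takes 0.05 s, during which the arm holds its last target. There are 200 camera calls.

### The job

Load the two loose aluminium bearing blocks into the sloping nests, each in the pocket whose end matches the shape of its nose (pointed or tongued): push the sprung jaw back with the block's square tail, lower the block until it lies flat and fully home on the pocket floor, and let go so that the jaw clamps it. Leave the other things on the bench where they are.

Things in the scene. Friction and masses are not known exactly. Their poses are not given: they have to be found in the camera images.
- arrow_block: Aluminium bearing block, nose a 90 deg point with its tip at x=-37 mm, full width at x=-20. Foot 14 mm thick, 34 wide, from x=-20 to its square tail at x=+28. Plain lug to grip, 26 long (x +-13), 24 wide (y +-12), rises from the foot to z=55. 0.16 kg, lies flat on the bench. Origin: under the lug's centre, on the underside; x to the tail, z up.
- tongue_block: Aluminium bearing block, nose a straight tongue 14 mm wide to x=-38 mm. Foot 14 mm thick, 34 wide, from x=-20 to its square tail at x=+28. Plain lug to grip, 26 long (x +-13), 24 wide (y +-12), rises from the foot to z=55. 0.16 kg, lies flat on the bench. Origin: under the lug's centre, on the underside; x to the tail, z up.
- pocket_arrow: Pocket with a V-shaped low end (90 deg, corner at x=-37 mm). Grey walls 10 mm high, 35.6 apart, dark floor; plate x -51..57, y +-38. The face slopes 25 deg, high side to the robot; frame tilted with it: x up the slope, y across, z out of the face. Origin: on the floor, 45 mm above the bench, where the seated block's origin comes (same axes).
- pocket_tongue: Pocket with square shoulders at x=-20 mm and a 15.6 mm channel between them to x=-39. Grey walls 10 mm high, 35.6 apart, dark floor; plate x -51..57, y +-38. The face slopes 25 deg, high side to the robot; frame tilted with it: x up the slope, y across, z out of the face. Origin: on the floor, 45 mm above the bench, where the seated block's origin comes (same axes).
- jaw_arrow (a joint): sprung jaw of this nest, m: 0 out (empty), about 0.005 when a block is clamped, 0.011 fully pushed back up the slope
- jaw_tongue (a joint): sprung jaw of this nest, m: 0 out (empty), about 0.005 when a block is clamped, 0.011 fully pushed back up the slope
- jaw_arrow_face (a point): Face centre of the steel sprung jaw across the top of the V-ended pocket, 10 mm above its floor. Jaw 30 mm wide, flat top 20 mm above the floor; empty, its face is at pocket x=23, 5 mm into the place of the block's tail, so the tail must push it up the slope (3 to 7.5 N) first. Fixed guard 22 mm tall behind, at x=49..57.
- jaw_tongue_face (a point): Face centre of the steel sprung jaw across the top of the shouldered pocket, 10 mm above its floor. Jaw 30 mm wide, flat top 20 mm above the floor; empty, its face is at pocket x=23, 5 mm into the place of the block's tail, so the tail must push it up the slope (3 to 7.5 N) first. Fixed guard 22 mm tall behind, at x=49..57.
- parts_bin: Bystander: open blue plastic bin 80 x 120 x 50 mm, loose; origin under its centre
- grease_jar: Bystander: small jar with a white cap, 44 mm across, 65 mm tall; origin under its centre
- profile_offcut: Bystander: aluminium bar 20 x 120 x 20 mm lying across, in front of the robot; origin under its centre
- screwdriver: Bystander: screwdriver lying on the bench
Mind the look-alikes: they are no part of the job. Leave any orange look-alike of the arrow_block alone.

How it is judged:
By the outcome, as a careful person would: the job done as asked, in the order asked, and still so for the second after the job is handed in, with the robot touching nothing.
It also fails if it takes over 64 s, if anything falls off the work surface, if the arm or the gripper's body presses on something with over 40 N, if the wrist force passes 120 N, or if a joint passes its speed limit or range.

## Working session

There is one attempt and no reset: what is moved stays moved. The work goes in short steps, Python scripts to look and compute and a shell command to move; the robot and the scene stay as the last step left them, time stands still between calls to the robot, and variables do not carry over. Pictures are saved under pics/ and viewed, at most 10 in all, crops included, and the job is handed in when it is done.

```bash
mkdir -p pics; ls
python3 - <<'E'
from rig import *
import cv2,numpy as np
np.set_printoptions(precision=4,suppress=True)
print(observe()); print(grasp_offset)
for n in ("scene","top"):
    p,d=get_image(n); np.savez(f"pics/{n}0.npz",p=p,d=d); cv2.imwrite(f"pics/{n}0.png",p[:,:,::-1]); print(n,camera_params(n))
print(camera_params("wrist"))
E
```

```text
pics
{'time_s': 0.0, 'q': array([ 54.6432,  21.842 ,  74.3856,   0.0005,  83.8587, -12.3364]), 'qvel': array([-0.0298, -0.074 , -0.0245,  0.0527,  0.0036,  0.1462]), 'joint_efforts': array([ -0.0008, -44.8471, -23.128 ,  -0.0003,   0.0049,  -0.    ]), 'position': array([0.2149, 0.5059, 0.2307]), 'tool_rot': array([[-0.9204,  0.3911, -0.0009],
       [ 0.3911,  0.9204, -0.0012],
       [ 0.0003, -0.0015, -1.    ]]), 'ft_force': array([ 0.3073, -0.4713,  0.6339]), 'wrist_torque': array([-0.0036, -0.0093, -0.0349]), 'gripper_force': 0.0, 'grip_width': 0.08556948399120047}
0.0187
scene {'K': array([[437.691 ,   0.    , 275.7447],
       [  0.    , 437.691 , 211.1349],
       [  0.    ,   0.    ,   1.    ]]), 'R': array([[ 0.3284,  0.9444,  0.0149],
       [ 0.7007, -0.233 , -0.6743],
       [-0.6334,  0.2319, -0.7383]]), 't': array([-0.245, -0.369,  1.436])}
top {'K': array([[422.8461,   0.    , 278.3476],
       [  0.    , 422.8461, 208.5912],
       [  0.    ,   0.    ,   1.    ]]), 'R': array([[-0.0027, -0.9992, -0.04  ],
       [-0.9917,  0.0078, -0.1283],
       [ 0.1285,  0.0394, -0.9909]]), 't': array([0.049 , 0.579 , 0.8726])}
{'K': array([[325.1923,   0.    , 284.8725],
       [  0.    , 325.1923, 209.6855],
       [  0.    ,   0.    ,   1.    ]]), 'R': array([[ 0.3907,  0.9205, -0.0024],
       [ 0.8781, -0.3719,  0.301 ],
       [ 0.2762, -0.1197, -0.9536]]), 't': array([-0.5495, -0.0392,  0.3804])}
```

View pics/top0.png

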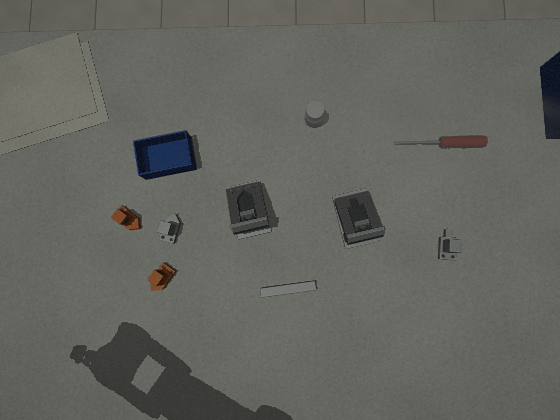

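View pics/scene0.png

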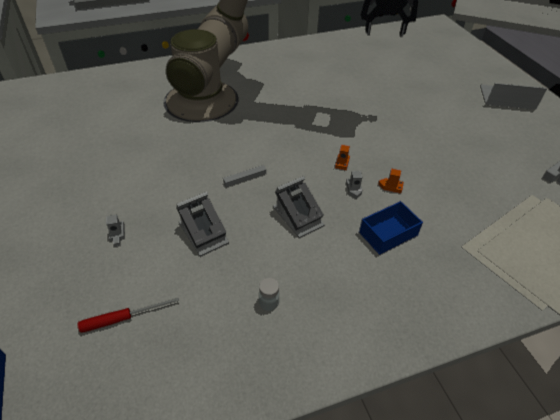

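Candidates for arrow_block, in the top view: grey block at (168,229), orange look-alikes at (126,217) and (161,277). By colour I choose the grey one. The tongue_block is the grey one at (450,245). The V pocket is at (249,208) and the shouldered pocket at (358,217). I'll check this in one close crop.

```bash
cat > h.py <<'E'
from rig import *
import cv2,numpy as np
from scipy.spatial.transform import Rotation as Ro
np.set_printoptions(precision=4,suppress=True)
def ray(c,u,v,fish=False):
    K=c["K"];x=(u-K[0,2])/K[0,0];y=(v-K[1,2])/K[1,1]
    if fish:
        r=np.hypot(x,y)+1e-12; d=np.array([x/r*np.sin(r),y/r*np.sin(r),np.cos(r)])
    else: d=np.array([x,y,1.])
    return -c["R"].T@c["t"], c["R"].T@(d/np.linalg.norm(d))
def onplane(c,u,v,z,fish=False,n=np.array([0,0,1.])):
    o,d=ray(c,u,v,fish); p=n*z if np.isscalar(z) else np.array(z)
    return o+d*((p-o)@n)/(d@n)
def tri(rays):
    A=np.zeros((3,3));b=np.zeros(3)
    for o,d in rays:
        P=np.eye(3)-np.outer(d,d);A+=P;b+=P@o
    X=np.linalg.solve(A,b); return X,[float(np.linalg.norm((np.eye(3)-np.outer(d,d))@(X-o))) for o,d in rays]
def moves(P,R=None,s=None):
    "row for going from the present TCP pose to P,R"
    s=s or observe(); R0=s["tool_rot"]; R=R0 if R is None else R
    return (R0.T@(np.array(P)-s["position"])/.5).round(4),(Ro.from_matrix(R0.T@R).as_rotvec()/np.pi).round(4)
E
python3 - <<'E'
from h import *
p=np.load("pics/top0.npz")["p"]
def cr(u,v,w=40,s=6): return cv2.resize(p[v-w:v+w,u-w:u+w],(300,300),interpolation=cv2.INTER_CUBIC)
im=np.hstack([cr(150,240,50),cr(450,245)]);im2=np.hstack([cr(249,208),cr(358,217)])
cv2.imwrite("pics/c1.png",np.clip(np.vstack([im,im2])*1.6,0,255).astype(np.uint8)[:,:,::-1])
c=camera_params("top")
for n,u,v,z in (("arrow",168,229,.05),("tong",450,245,.05),("pa",249,208,.05),("pt",358,217,.05)): print(n,onplane(c,u,v,z))
w,d=get_image("wrist"); cv2.imwrite("pics/w0.png",w[:,:,::-1])
E
```

```text
arrow [0.5356 0.2814 0.05  ]
tong [ 0.4989 -0.3097  0.05  ]
pa [0.5794 0.1081 0.05  ]
pt [ 0.5585 -0.1222  0.05  ]
```

View pics/c1.png

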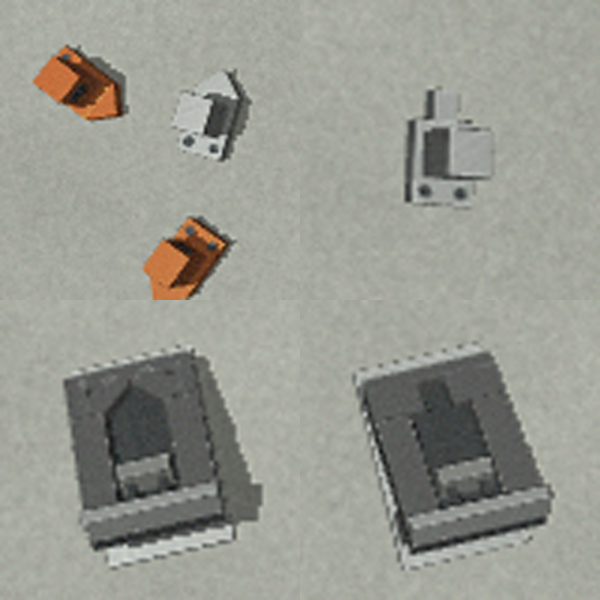

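The crop confirms it: grey pointed block upper left and grey tongued block upper right. The V pocket is lower left and the shouldered pocket lower right. The orange ones are decoys. Moving over the arrow block.

```bash
R='[-0.764,-0.156,0.08],[0,0,0]'; python3 -m handwheel '[[[-0.25,-0.05,0.03],[0,0,0]],[[-0.5,-0.1,0.05],[0,0,0]],[[-0.764,-0.156,0.08],[0,0,0]],[[-0.764,-0.156,0.08],[0,0,0]],[[-0.764,-0.156,0.08],[0,0,0]],[[-0.764,-0.156,0.08],[0,0,0]],[[-0.764,-0.156,0.08],[0,0,0]],[[-0.764,-0.156,0.08],[0,0,0]],[[-0.764,-0.156,0.08],[0,0,0]],[[-0.764,-0.156,0.08],[0,0,0]]]' 1 40
python3 - <<'E'
from h import *
s=observe();c=camera_params("wrist");p,d=get_image("wrist");np.savez("pics/wa1.npz",p=p,d=d,**c)
cv2.imwrite("pics/wa1.png",p[:,:,::-1]);print(s["time_s"],s["position"],s["tool_rot"],s["qvel"])
E
```

```text
time_s: 1.15
position: [0.5364, 0.2844, 0.1906]
tool_rot: [[-0.92, 0.392, -0.001], [0.392, 0.92, -0.0], [0.001, -0.001, -1.0]]
ft_force: [-0.5, 0.9, -0.4]
grip_width: 0.085
gripper_force: 0.0
1.15 [0.5364 0.2844 0.1906] [[-0.9198  0.3925 -0.0014]
 [ 0.3925  0.9198 -0.0002]
 [ 0.0012 -0.0007 -1.    ]] [ 2.2598 -1.301   0.7871  0.1048  0.004   0.2569]
```

View pics/wa1.png

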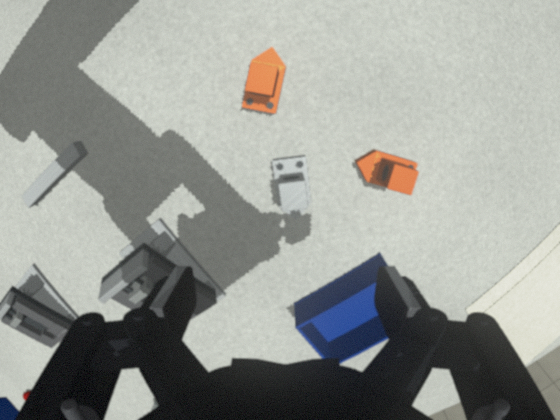

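The arrow block is at (292,185) with its lug top near (293,196) and its tail up, as wanted. The nose is in the gripper's shadow. I'll centre and descend for a close second view.

Run:
```python
from h import *
z=np.load("pics/wa1.npz");c={k:z[k] for k in "KRt"}
print(onplane(c,293,196,.055,True), z["d"][196,293], -c["R"].T@c["t"])
for t in (onplane(c,278,158,.014,True),onplane(c,304,157,.014,True),onplane(c,276,209,.014,True)): print(t)
P=onplane(c,293,196,.055,True);P[2]=.13;print(moves(P))
```

```text
[0.537 0.292 0.055] 0.28757375 [0.4656 0.3152 0.3332]
[0.5058 0.29   0.014 ]
[0.5149 0.3141 0.014 ]
[0.5535 0.2672 0.014 ]
(array([0.0028, 0.0137, 0.1221]), array([0., 0., 0.]))
```

```bash
python3 -m handwheel '[[[0.003,0.014,0.06],[0,0,0]],[[0.003,0.014,0.12],[0,0,0]],[[0.003,0.014,0.12],[0,0,0]],[[0.003,0.014,0.12],[0,0,0]],[[0.003,0.014,0.12],[0,0,0]],[[0.003,0.014,0.12],[0,0,0]]]'
python3 - <<'E'
from h import *
s=observe();c=camera_params("wrist");p,d=get_image("wrist");np.savez("pics/wa2.npz",p=p,d=d,**c)
cv2.imwrite("pics/wa2.png",cv2.resize(p[80:300,180:400,::-1],(660,660))[:600]);print(s["time_s"],s["position"],s["qvel"].max())
E
```

```text
time_s: 1.8
position: [0.5379, 0.2924, 0.133]
tool_rot: [[-0.92, 0.391, 0.003], [0.391, 0.92, 0.001], [-0.002, 0.002, -1.0]]
ft_force: [0.6, -0.9, 0.5]
grip_width: 0.0854
gripper_force: 0.0
1.8 [0.5379 0.2924 0.133 ] 0.46868526336437
```

View pics/wa2.png

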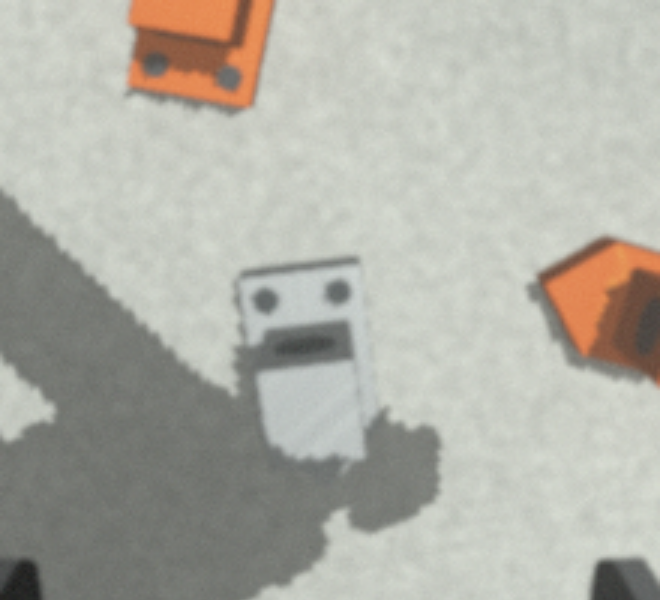

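Close view (crop scale 3, offset 180,80): tail edge from (242,275) to (358,262), lug-top tail edge from (258,373) to (353,362). It's the grey block alone, and the orange ones are well clear.

Run:
```python
from h import *
z1=np.load("pics/wa1.npz");c1={k:z1[k] for k in "KRt"}
z=np.load("pics/wa2.npz");c={k:z[k] for k in "KRt"}
f=lambda u,v,h:onplane(c,180+u/3,80+v/3,h,True)
a,b=f(242,275,.014),f(358,262,.014);l,r,q=f(258,373,.055),f(353,362,.055),f(365,460,.055)
# heights by two views: tail corners & lug corners (first view px)
print("tri tail",tri([ray(c1,277,158,True),ray(c,180+242/3,80+275/3,True)]),"lug",tri([ray(c1,279,184,True),ray(c,180+258/3,80+373/3,True)]))
print(np.linalg.norm(a-b),np.linalg.norm(l-r))
g=lambda d:np.degrees(np.arctan2(d[1],d[0]))
print("y ang",g(b-a),g(r-l),"x ang+90",g(r-q)-90)
by=(b-a)/np.linalg.norm(b-a)+(r-l)/np.linalg.norm(r-l);by[2]=0;by/=np.linalg.norm(by);bx=np.array([-by[1],by[0],0])
# block y axis with z up: y = z x x
print("by(tool y dir)",by,"bx",bx)
print("origin from tail",(a+b)/2-bx*.028,"from lug",(l+r)/2-bx*.013)
O=((a+b)/2-bx*.028+(l+r)/2-bx*.013)/2
R=np.column_stack([bx,by,[0,0,-1]])
print(moves([O[0],O[1],.133],R)); print(-c["R"].T@c["t"])
```

```text
tri tail (array([0.4978, 0.2934, 0.0696]), [0.0007426047437427561, 0.0007426047437427744]) lug (array([0.5221, 0.285 , 0.0557]), [2.6906055047235033e-05, 2.6906055047271506e-05])
0.031780138790328656 0.0225464463709712
y ang 73.46151691765361 73.88328374626988 x ang+90 74.45401599938327
by(tool y dir) [0.2811 0.9597 0.    ] bx [-0.9597  0.2811  0.    ]
origin from tail [0.5368 0.2925 0.014 ] from lug [0.5379 0.2921 0.055 ]
(array([ 0.001 , -0.0004, -0.0006]), array([ 0.0004,  0.0006, -0.0371]))
[0.4665 0.3229 0.2753]
```

```bash
python3 -m handwheel '[[[0,0,0.04],[0,0,-0.037]],[[0,0,0.1],[0,0,-0.037]],[[0.001,0,0.16],[0,0,-0.037]],[[0.001,0,0.2],[0,0,-0.037]],[[0.001,0,0.221],[0,0,-0.037]],[[0.001,0,0.221],[0,0,-0.037]],[[0.001,0,0.221],[0,0,-0.037]]]' 1
python3 -m handwheel '[[[0,0,0],[0,0,0]],[[0,0,0],[0,0,0]],[[0,0,0],[0,0,0]],[[0,0,0],[0,0,0]],[[0,0,0],[0,0,0]],[[0,0,0],[0,0,0]],[[0,0,0],[0,0,0]],[[0,0,0],[0,0,0]]]' 0 60
python3 -m handwheel '[[[0,0,-0.05],[0,0,0]],[[0,0,-0.12],[0,0,0]],[[0,0,-0.2],[0,0,0]],[[0,0,-0.28],[0,0,0]],[[0,0,-0.3],[0,0,0]],[[0,0,-0.3],[0,0,0]],[[0,0,-0.3],[0,0,0]]]'
python3 - <<'E'
from h import *
c=camera_params("wrist");p,d=get_image("wrist");s=observe();np.savez("pics/wa3.npz",p=p,d=d,pos=s["position"],rot=s["tool_rot"],**c)
cv2.imwrite("pics/wa3.png",cv2.resize(p[150:400,160:410,::-1],(600,600)))
P=np.array([.56,.10,.20]);a=np.radians(10)
print(s["time_s"],moves(P),s["position"],s["tool_rot"])
E
```

```text
time_s: 2.55
position: [0.5377, 0.2925, 0.022]
tool_rot: [[-0.96, 0.282, 0.002], [0.282, 0.96, 0.001], [-0.002, 0.001, -1.0]]
ft_force: [-0.0, 0.5, 0.2]
grip_width: 0.0854
gripper_force: 0.0
time_s: 3.35
position: [0.5373, 0.2923, 0.0212]
tool_rot: [[-0.96, 0.282, 0.001], [0.282, 0.96, 0.0], [-0.001, 0.0, -1.0]]
ft_force: [0.6, -0.7, 5.5]
grip_width: 0.0237
gripper_force: 59.4
time_s: 4.05
position: [0.5363, 0.292, 0.169]
tool_rot: [[-0.959, 0.282, -0.003], [0.282, 0.959, -0.001], [0.003, -0.002, -1.0]]
ft_force: [-0.1, 0.2, -0.9]
grip_width: 0.0231
gripper_force: 59.1
4.1 (array([-0.1535, -0.3551, -0.0625]), array([0., 0., 0.])) [0.5362 0.292  0.1686] [[-0.9595  0.2817 -0.0038]
 [ 0.2817  0.9595 -0.0012]
 [ 0.0033 -0.0022 -1.    ]]
```

View pics/wa3.png

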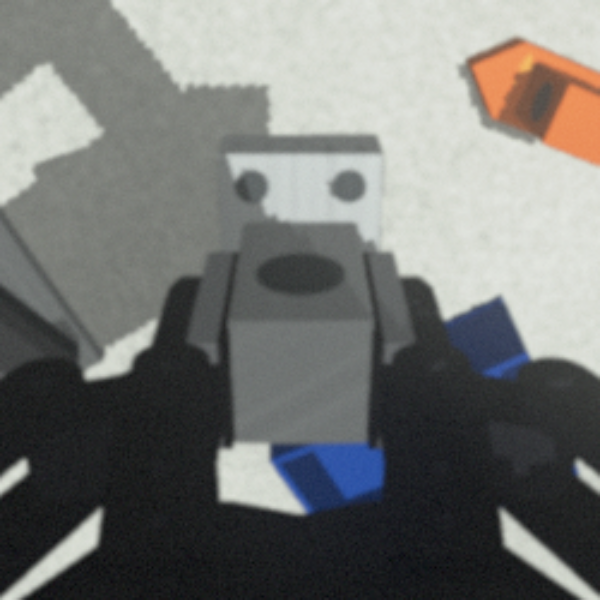

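The block is held square between the pads, with its upper tail edge at crop (227..383,152) and lug-top edge at (229..374,321). I'll calibrate the camera's bias from it and work out the hover pose over the V nest.

```bash
cat >> h.py <<'E'
def ptool(px,py,pz): return np.column_stack([px,-py,-pz])
def frame(h_deg):
    h=np.array([np.cos(np.radians(h_deg)),np.sin(np.radians(h_deg)),0]);z=np.array([0,0,1.]);a=np.radians(25)
    px=h*np.cos(a)+z*np.sin(a);pz=-h*np.sin(a)+z*np.cos(a);return px,np.cross(pz,px),pz
E
python3 - <<'E'
from h import *
z=np.load("pics/wa3.npz");c={k:z[k] for k in "KRt"};T=z["rot"];P=z["pos"]
n=T[:,2]
for nm,us,v,dz in (("foot",(227,383),152,.0072),("lug",(229,374),320.5,-.0338)):
    for u in us: print(nm,T.T@(onplane(c,160+u/2.4,150+v/2.4,P+n*dz,True,n)-P))
cw=-c["R"].T@c["t"];print("cam tool",T.T@(cw-P), (c["R"]@T))
ct=camera_params("top")
# V pocket, crop scale 3.75, offset 209,168 (crop v-300)
g=lambda u,v,zz:onplane(ct,209+u/3.75,168+(v-300)/3.75,zz)
print("V tip",g(128,382,.045-.0156+.005)); print("guard mid",g(150,495,.09))
for h in (190,):
    px,py,pz=frame(h);O=np.array([.575,.106,.045]);print(moves(O-.06*px+.08*pz,ptool(px,py,pz)),O-.06*px+.08*pz)
E
```

```text
foot [ 0.028  -0.0144  0.0072]
foot [0.028  0.0173 0.0072]
lug [ 0.0129 -0.011  -0.0338]
lug [ 0.0129  0.0124 -0.0338]
cam tool [ 0.0773  0.0004 -0.1427] [[ 0.0005  1.      0.0007]
 [-0.9534  0.0006 -0.3018]
 [-0.3018 -0.0005  0.9534]]
V tip [0.6215 0.123  0.0344]
guard mid [0.5496 0.1036 0.09  ]
(array([-0.3377, -0.2564,  0.1524]), array([ 0.0315,  0.1352, -0.1442])) [0.6618 0.1213 0.0921]
```

```bash
python3 -m handwheel '[[[-0.08,-0.06,0],[0,0,-0.04]],[[-0.16,-0.12,0],[0.01,0.04,-0.08]],[[-0.24,-0.18,0.02],[0.02,0.08,-0.12]],[[-0.3,-0.22,0.08],[0.03,0.12,-0.16]],[[-0.358,-0.234,0.13],[0.033,0.135,-0.16]],[[-0.358,-0.234,0.15],[0.033,0.135,-0.16]],[[-0.358,-0.234,0.15],[0.033,0.135,-0.16]],[[-0.358,-0.234,0.15],[0.033,0.135,-0.16]],[[-0.358,-0.234,0.15],[0.033,0.135,-0.16]]]'
python3 - <<'E'
from h import *
c=camera_params("wrist");s=observe();p,d=get_image("wrist");np.savez("pics/wa4.npz",p=p,d=d,pos=s["position"],rot=s["tool_rot"],**c)
cv2.imwrite("pics/wa4.png",np.clip(1.5*cv2.resize(p[20:320,120:440,::-1],(800,750),interpolation=cv2.INTER_CUBIC)[:600].astype(float),0,255).astype(np.uint8)); print(s["time_s"],s["position"],s["q"],abs(s["qvel"]).max())
E
```

```text
time_s: 5.0
position: [0.6756, 0.1304, 0.0993]
tool_rot: [[-0.887, -0.223, -0.405], [-0.205, 0.975, -0.087], [0.414, 0.006, -0.91]]
ft_force: [-0.1, 0.1, -0.1]
grip_width: 0.0231
gripper_force: 59.1
5.0 [0.6756 0.1304 0.0993] [   2.59     54.4422   36.5079   -4.2974  113.1599 -101.2016] 0.3303255254247569
```

View pics/wa4.png

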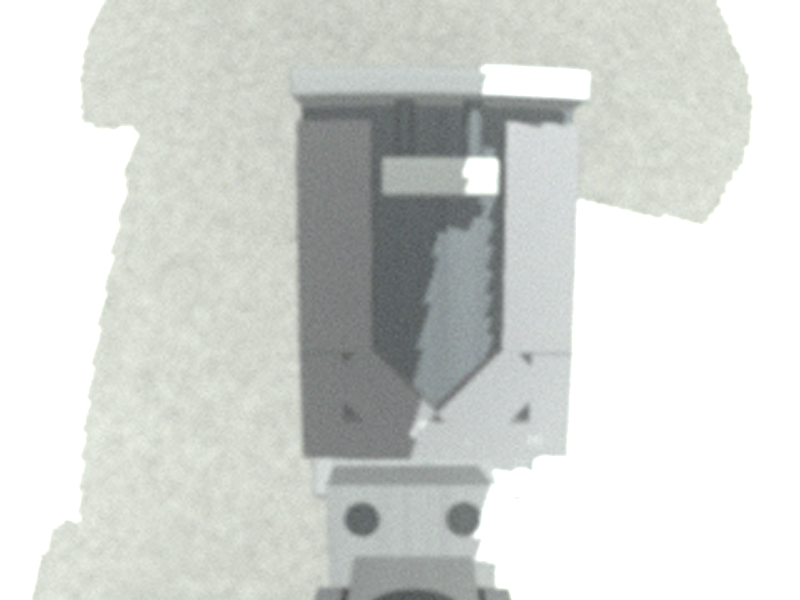

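The wrist view, looking square at the face (crop scale 2.5, offset 120,20), shows the V pocket:
- wall inner edges at u≈372 and 504
- V tip near (434,410)
- plate low edge at v≈458 from u 304 to 566
- jaw at (440,175)
- held block's tail at (403,475)

Now the numbers.

```bash
cat > pk.py <<'E'
from h import *
def pocket(f,sc,ox,oy,pts,tip,tipx,h=None):
    z=np.load(f);c={k:z[k] for k in "KRt"};T=z["rot"];P=z["pos"];D=z["d"]
    h=np.degrees(np.arctan2(T[1,0],T[0,0])) if h is None else h
    O=np.array([.57,0,.045])
    for it in range(30):
        px,py,pz=frame(h);F=np.column_stack([px,py,pz])
        g=lambda q,dz=.01:onplane(c,ox+q[0]/sc,oy+q[1]/sc,O+pz*dz,True,pz)
        L=[F.T@(g(q)-O) for q in pts]
        # centreline from pairs (left,right): midpoints
        m=[(L[i]+L[i+1])/2 for i in range(0,len(L),2)]
        t=F.T@(g(tip)-O)
        A=np.polyfit([q[0] for q in m],[q[1] for q in m],1)
        h+=np.degrees(np.arctan(A[0]))*.7
        sh=px*(t[0]-tipx)+py*np.polyval(A,0.); sh[2]=0
        # keep z fixed: shift horizontally along heading
        hh=np.array([np.cos(np.radians(h)),np.sin(np.radians(h)),0])
        O=O+hh*(t[0]-tipx)*.9+py*np.polyval(A,0.)
    cam=-c["R"].T@c["t"]
    print("O",O,"h",h);print("pts",np.array(L)*1e3,"mid",np.array(m)*1e3)
    for q in pts[:4]:
        u,v=ox+q[0]/sc,oy+q[1]/sc;K=c["K"];r=np.hypot((u-K[0,2])/K[0,0],(v-K[1,2])/K[1,1])
        di=np.sign(u-285)
    return O,h,c,T,P,g
E
python3 - <<'E'
from pk import *
pts=[(298,125),(577,125),(304,457),(566,457),(372,130),(504,130),(372,348),(504,348)]
O,h,c,T,P,g=pocket("pics/wa4.npz",2.5,120,20,pts,(434,412),-.037)
px,py,pz=frame(h);F=np.column_stack([px,py,pz])
print("jaw face top (z20)",F.T@(g((440,196),.02)-O)*1e3,"plate low",F.T@(g((434,458))-O)*1e3)
D=np.load("pics/wa4.npz")["d"]
# depth check on wall top pixels
for q in ((330,200),(540,300),(330,430)):
    X=g(q);print("plane vs depth",c["R"][2]@X+c["t"][2],np.median(D[int(20+q[1]/2.5)-1:int(20+q[1]/2.5)+2,int(120+q[0]/2.5)-1:int(120+q[0]/2.5)+2]))
# top-camera triangulation of V tip
ct=camera_params("top");print(tri([ray(c,120+434/2.5,20+412/2.5,True),ray(ct,209+128/3.75,168+82/3.75)]),O-.037*px+.01*pz)
print("held tail edge tool",[T.T@(onplane(c,120+u/2.5,20+486/2.5,P+T[:,2]*.0072,True,T[:,2])-P) for u in (328,482)])
R=ptool(px,py,pz);print("tool heading",np.degrees(np.arctan2(T[1,0],T[0,0])))
print("TCP in pocket",F.T@(P-O)*1e3)
E
```

```text
O [0.5828 0.1168 0.045 ] h -167.05347273490187
pts [[ 42.4999  37.336   10.    ]
 [ 43.3136 -37.287   10.    ]
 [-50.0808  37.6326  10.    ]
 [-50.0611 -37.306   10.    ]
 [ 40.6257  17.588   10.    ]
 [ 41.0045 -17.4678  10.    ]
 [-18.9135  17.867   10.    ]
 [-18.7737 -18.363   10.    ]] mid [[ 42.9067   0.0245  10.    ]
 [-50.071    0.1633  10.    ]
 [ 40.8151   0.0601  10.    ]
 [-18.8436  -0.248   10.    ]]
jaw face top (z20) [22.344  -0.0967 20.    ] plate low [-50.4118   0.6444  10.    ]
plane vs depth 0.20789738340630465 0.2078892
plane vs depth 0.21653249852746326 0.21643636
plane vs depth 0.22766391218283427 0.22805667
(array([0.6203, 0.1235, 0.0391]), [0.001148912505423222, 0.001148912505423264]) [0.6196 0.1253 0.0384]
held tail edge tool [array([ 0.0274, -0.0161,  0.0072]), array([0.0274, 0.0139, 0.0072])]
tool heading -166.97810754854248
TCP in pocket [-61.7845   7.5215  88.6836]
```

Everything agrees within about 0.5 mm: width 76, jaw at 22.3, depth, and top-view triangulation. Next is the descent.

```bash
cat >> h.py <<'E'
def go(O,h,B,hgt=.0212,dx=0):
    "row to bring the held block's origin to pocket coords B (mm)"
    px,py,pz=frame(h);F=np.column_stack([px,py,pz]);b=np.array(B)/1e3+[dx,0,hgt];s=observe()
    return moves(O+F@b,ptool(px,py,pz),s),"now",((F.T@(s["position"]-O)-[dx,0,hgt])*1e3).round(2)
OA=np.array([.5828,.1168,.045]);HA=-167.05
E
python3 - <<'E'
from h import *
for B in ((-7,.6,50),(-7,.6,13)): print(go(OA,HA,B))
E
```

```text
((array([0.1099, 0.0139, 0.0342]), array([0.0018, 0.003 , 0.0004])), 'now', array([-61.81,   7.59,  67.55]))
((array([0.1106, 0.0135, 0.1081]), array([0.0018, 0.003 , 0.0004])), 'now', array([-61.81,   7.59,  67.55]))
```

```bash
python3 -m handwheel '[[[0.05,0.007,0.015],[0.0018,0.003,0.0004]],[[0.11,0.0139,0.034],[0.0018,0.003,0.0004]],[[0.11,0.0139,0.034],[0.0018,0.003,0.0004]],[[0.1105,0.0135,0.06],[0.0018,0.003,0.0004]],[[0.1105,0.0135,0.09],[0.0018,0.003,0.0004]],[[0.1105,0.0135,0.108],[0.0018,0.003,0.0004]],[[0.1105,0.0135,0.108],[0.0018,0.003,0.0004]],[[0.1105,0.0135,0.108],[0.0018,0.003,0.0004]],[[0.1105,0.0135,0.108],[0.0018,0.003,0.0004]]]'
python3 - <<'E'
from h import *
for B in ((3.5,.6,13),(3,.6,6),(3,.6,0)): print(go(OA,HA,B))
p,d=get_image("wrist");cv2.imwrite("pics/wa5.png",np.clip(1.3*cv2.resize(p[120:320,160:420,::-1],(780,600),interpolation=cv2.INTER_CUBIC).astype(float),0,255).astype(np.uint8))
E
```

```text
time_s: 5.95
position: [0.6038, 0.1203, 0.0706]
tool_rot: [[-0.882, -0.223, -0.415], [-0.202, 0.975, -0.094], [0.426, 0.001, -0.905]]
ft_force: [-1.2, 0.2, -0.9]
grip_width: 0.0232
gripper_force: 59.1
((array([ 0.0239,  0.0015, -0.0039]), array([ 0.0003, -0.0011, -0.0002])), 'now', array([-8.43,  1.34, 11.  ]))
((array([0.0228, 0.0015, 0.0101]), array([ 0.0003, -0.0011, -0.0002])), 'now', array([-8.43,  1.34, 11.  ]))
((array([0.0228, 0.0014, 0.0221]), array([ 0.0003, -0.0011, -0.0002])), 'now', array([-8.43,  1.34, 11.  ]))
```

View pics/wa5.png

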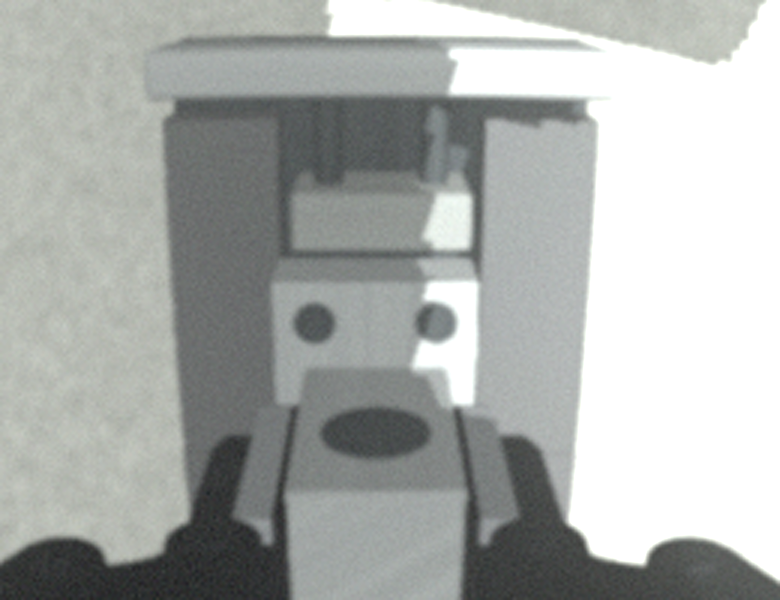

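The block is centred below the jaw. Tail edge spans crop (273..477,281), wall edges u≈279 and 485, jaw 291..472. The pocket centre sits slightly to the right of the block. I'll work out that relative offset directly.

Run:
```python
from h import *
c=camera_params("wrist");s=observe();T=s["tool_rot"];P=s["position"];n=T[:,2]
f=lambda u,v,dz:1e3*T.T@(onplane(c,160+u/3,120+v/3,P+n*dz,True,n)-P)
H=.0212+.011
for nm,u1,u2,v,dz in (("tail",273,477,281,.0072),("lug",285,468,490,-.0338),("jaw",291,472,250,H-.02),("jawback",296,468,182,H-.02),("wall",279,485,140,H-.01),("wall",279,482,220,H-.01),("outer",165,596,118,H-.01),("outer",185,577,400,H-.01),("guard",146,608,97,H-.022)):
    a,b=f(u1,v,dz),f(u2,v,dz);print(nm,a[:2].round(2),b[:2].round(2),"mid",((a+b)/2)[:2].round(2),"w",(b-a)[1].round(2))
print(P,T)
```

```text
tail [ 27.75 -16.17] [27.76 16.9 ] mid [27.76  0.37] w 33.07
lug [ 12.92 -11.18] [12.93 12.35] mid [12.93  0.58] w 23.53
jaw [ 31.52 -13.55] [31.53 16.44] mid [31.52  1.45] w 30.0
jawback [ 43.04 -12.47] [43.06 15.48] mid [43.05  1.5 ] w 27.96
wall [ 48.25 -16.1 ] [48.28 19.23] mid [48.26  1.56] w 35.33
wall [ 34.05 -16.44] [34.07 19.09] mid [34.06  1.33] w 35.53
outer [ 52.39 -35.9 ] [52.45 38.57] mid [52.42  1.33] w 74.47
outer [ -0.84 -35.46] [-0.85 38.5 ] mid [-0.85  1.52] w 73.96
guard [ 57.67 -36.25] [57.7  37.62] mid [57.69  0.69] w 73.87
[0.6037 0.1202 0.0704] [[-0.8818 -0.2231 -0.4155]
 [-0.2022  0.9748 -0.0945]
 [ 0.4261  0.0007 -0.9047]]
```

```bash
python3 -m handwheel '[[[0,0.001,-0.002],[0,-0.001,0]],[[0.004,0.002,-0.002],[0,-0.001,0]],[[0.01,0.002,-0.002],[0,-0.001,0]],[[0.016,0.002,-0.002],[0,-0.001,0]],[[0.021,0.002,-0.002],[0,-0.001,0]],[[0.025,0.002,-0.002],[0,-0.001,0]],[[0.025,0.002,-0.002],[0,-0.001,0]],[[0.025,0.002,-0.002],[0,-0.001,0]],[[0.025,0.002,-0.002],[0,-0.001,0]]]'
python3 - <<'E'
from h import *
for B in ((3.5,.3,6),(3.5,.3,0)): print(go(OA,HA,B))
print(observe()["ft_force"]@np.column_stack(frame(HA)))
E
```

```text
time_s: 6.9
position: [0.593, 0.1189, 0.0761]
tool_rot: [[-0.883, -0.223, -0.412], [-0.203, 0.975, -0.093], [0.423, 0.001, -0.906]]
ft_force: [5.1, 2.9, -3.9]
grip_width: 0.0233
gripper_force: 58.9
((array([-0.0004, -0.0001,  0.0108]), array([ 0.0004,  0.    , -0.0002])), 'now', array([ 3.72,  0.27, 11.39]))
((array([-0.0004, -0.0001,  0.0228]), array([ 0.0004,  0.    , -0.0002])), 'now', array([ 3.72,  0.27, 11.39]))
[-6.7784 -1.7078 -1.1126]
```

```bash
python3 -m handwheel '[[[0,0,0.002],[0,0,0]],[[0,0,0.005],[0,0,0]],[[0,0,0.008],[0,0,0]],[[0,0,0.012],[0,0,0]],[[0,0,0.012],[0,0,0]],[[0,0,0.012],[0,0,0]]]'
python3 - <<'E'
from h import *
print(go(OA,HA,(3.5,.3,0)),observe()["ft_force"]@np.column_stack(frame(HA)))
E
```

```text
time_s: 7.5
position: [0.5909, 0.1181, 0.0711]
tool_rot: [[-0.884, -0.223, -0.411], [-0.202, 0.975, -0.094], [0.422, 0.0, -0.907]]
ft_force: [6.1, 1.6, -2.2]
grip_width: 0.0231
gripper_force: 59.3
((array([-0.0003,  0.0005,  0.0117]), array([ 0.0003,  0.0003, -0.0003])), 'now', array([3.63, 0.57, 5.86])) [-6.658  -0.2195  0.719 ]
```

```bash
python3 -m handwheel '[[[0,0,0.003],[0,0,0]],[[0,0,0.006],[0,0,0]],[[0,0,0.009],[0,0,0]],[[0,0,0.011],[0,0,0]],[[0,0,0.0125],[0,0,0]],[[0,0,0.0125],[0,0,0]],[[0,0,0.0125],[0,0,0]]]'
python3 - <<'E'
from h import *
print(go(OA,HA,(3.5,.3,0)),observe()["ft_force"]@np.column_stack(frame(HA)))
E
```

```text
time_s: 8.2
position: [0.5886, 0.1175, 0.0659]
tool_rot: [[-0.884, -0.223, -0.41], [-0.202, 0.975, -0.094], [0.421, 0.0, -0.907]]
ft_force: [7.7, 1.9, 0.5]
grip_width: 0.0235
gripper_force: 59.8
((array([-0.0001,  0.0006,  0.0003]), array([ 0.0002,  0.0006, -0.0003])), 'now', array([3.55, 0.62, 0.16])) [-6.973  -0.1082  3.755 ]
```

```bash
python3 -m handwheel '[[[0,0,0.001],[0,0,0]],[[-0.003,0,0.001],[0,0,0]],[[-0.006,0,0.001],[0,0,0]],[[-0.0075,0,0.001],[0,0,0]],[[-0.0075,0,0.001],[0,0,0]],[[-0.0075,0,0.001],[0,0,0]]]'
python3 - <<'E'
from h import *
print(go(OA,HA,(0,.3,0)),observe()["ft_force"]@np.column_stack(frame(HA)))
E
```

```text
time_s: 8.8
position: [0.5912, 0.1181, 0.0645]
tool_rot: [[-0.884, -0.223, -0.412], [-0.202, 0.975, -0.094], [0.422, 0.0, -0.906]]
ft_force: [4.5, 0.4, 5.7]
grip_width: 0.0234
gripper_force: 60.3
((array([-0.0012,  0.0006,  0.0002]), array([ 0.0002,  0.0001, -0.0003])), 'now', array([0.62, 0.6 , 0.08])) [-1.6024  0.6233  7.0482]
```

```bash
python3 -m handwheel '[[[0,0,0],[0,0,0]],[[0,0,0],[0,0,0]],[[0,0,0],[0,0,0]],[[0,0,0],[0,0,0]],[[0,0,0],[0,0,0]],[[0,0,0],[0,0,0]],[[0,0,-0.06],[0,0,0]],[[0,0,-0.14],[0,0,0]],[[0,0,-0.14],[0,0,0]],[[0,0,-0.14],[0,0,0]]]' 0.8
python3 - <<'E'
from h import *
c=camera_params("wrist");s=observe();p,d=get_image("wrist");np.savez("pics/wa6.npz",p=p,d=d,pos=s["position"],rot=s["tool_rot"],**c)
cv2.imwrite("pics/wa6.png",np.clip(1.3*cv2.resize(p[120:320,160:420,::-1],(780,600),interpolation=cv2.INTER_CUBIC).astype(float),0,255).astype(np.uint8))
E
```

```text
time_s: 9.8
position: [0.6197, 0.1249, 0.1267]
tool_rot: [[-0.883, -0.223, -0.413], [-0.202, 0.975, -0.094], [0.423, 0.001, -0.906]]
ft_force: [-0.4, -0.2, -0.2]
grip_width: 0.0684
gripper_force: 0.0
```

View pics/wa6.png

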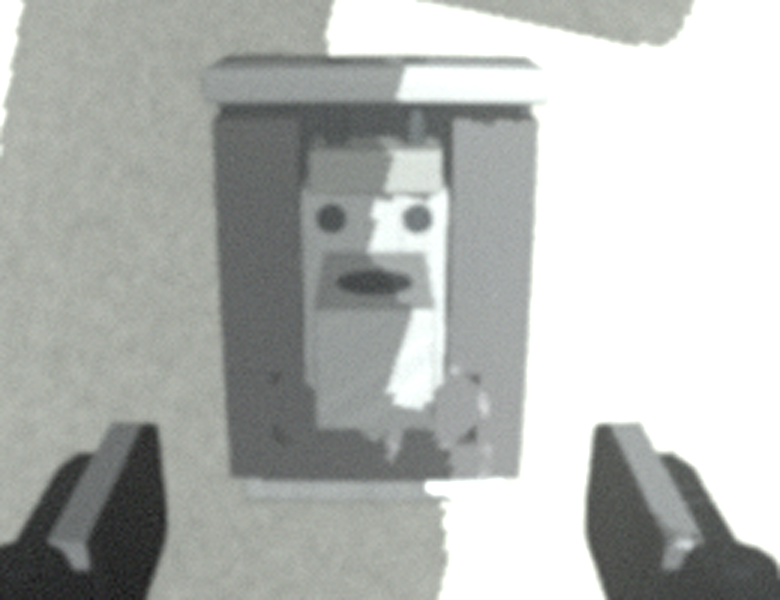

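Run:
```python
from h import *
z=np.load("pics/wa6.npz");c={k:z[k] for k in "KRt"};F=np.column_stack(frame(HA));pz=F[:,2]
f=lambda u,v,h:1e3*F.T@(onplane(c,160+u/3,120+v/3,OA+pz*h/1e3,True,pz)-OA)
print("jaw front",f(375,192,20),"tail",f(302,193,14),f(448,193,14),"lugtop tail edge",f(315,308,55),f(434,308,55),"lug sides foot side",f(304,380,14),f(446,380,14))
D=z["d"];K=c["K"]
for u,v in ((350,350),(330,390),(370,210),(345,205)):  # depth: height above floor
    U,V=160+u/3,120+v/3;o,d=ray(c,U,V,True);dep=np.median(D[int(V)-1:int(V)+2,int(U)-1:int(U)+2]);X=o+d*dep/(c["R"][2]@d);print("h",1e3*F.T@(X-OA))
ct=camera_params("top");P=onplane(ct,455.3,245.5,.055);print(P)
P[2]=.2;R=np.diag([-1.,1,-1]);print(moves(P,R)); s=observe();print("up only",s["tool_rot"].T@np.array([0,0,.08])/.5)
```

```text
jaw front [28.3693 -0.0395 20.    ] tail [26.7978 16.7518 14.    ] [ 26.7799 -16.8362  14.    ] lugtop tail edge [13.4495 11.594  55.    ] [ 13.4365 -11.4344  55.    ] lug sides foot side [-20.0437  17.376   14.    ] [-20.0648 -17.4221  14.    ]
h [ 4.8482  4.8846 55.4019]
h [-3.8911  8.9675 55.1726]
h [22.5152  1.1178 13.142 ]
h [23.9329  6.8718 14.0334]
[ 0.4977 -0.3186  0.055 ]
(array([ 0.4568, -0.8102,  0.0497]), array([-0.0154, -0.1393,  0.0705]))
up only [ 0.0681  0.0002 -0.1448]
```

The arrow block is seated: jaw at 5.4 mm, lug top 55 mm above the floor, centred. Now the tongue block.

```bash
python3 -m handwheel '[[[0.06,0,-0.13],[0,0,0]],[[0.068,0,-0.145],[-0.002,-0.02,0.01]],[[0.12,-0.1,-0.12],[-0.004,-0.05,0.03]],[[0.17,-0.2,-0.1],[-0.008,-0.09,0.05]],[[0.22,-0.3,-0.07],[-0.0154,-0.1393,0.0705]],[[0.27,-0.4,-0.05],[-0.0154,-0.1393,0.0705]],[[0.32,-0.5,-0.03],[-0.0154,-0.1393,0.0705]],[[0.37,-0.6,0],[-0.0154,-0.1393,0.0705]],[[0.42,-0.7,0.03],[-0.0154,-0.1393,0.0705]],[[0.457,-0.81,0.05],[-0.0154,-0.1393,0.0705]]]' 1
python3 -m handwheel '[[[0,0,0],[0,0,0]],[[0,0,0.1],[0,0,0]],[[0,0,0.14],[0,0,0]],[[0,0,0.14],[0,0,0]],[[0,0,0.14],[0,0,0]],[[0,0,0.14],[0,0,0]]]'
python3 - <<'E'
from h import *
c=camera_params("wrist");s=observe();p,d=get_image("wrist");np.savez("pics/wb1.npz",p=p,d=d,pos=s["position"],rot=s["tool_rot"],**c)
cv2.imwrite("pics/wb1.png",cv2.resize(p[80:280,180:400,::-1],(660,600),interpolation=cv2.INTER_CUBIC));print(s["time_s"],abs(s["qvel"]).max(),s["q"])
E
```

```text
time_s: 10.85
position: [0.5087, -0.261, 0.2011]
tool_rot: [[-1.0, 0.0, -0.001], [0.0, 1.0, 0.002], [0.001, 0.002, -1.0]]
ft_force: [0.4, 0.7, 1.2]
grip_width: 0.0855
gripper_force: 0.0
time_s: 11.45
position: [0.5111, -0.2599, 0.1336]
tool_rot: [[-1.0, -0.0, 0.003], [-0.0, 1.0, -0.001], [-0.003, -0.001, -1.0]]
ft_force: [0.0, -0.5, 0.1]
grip_width: 0.085
gripper_force: 0.0
11.45 0.3475335268642756 [ -38.8      28.9871   79.483     0.0518   71.3479 -128.8397]
```

View pics/wb1.png

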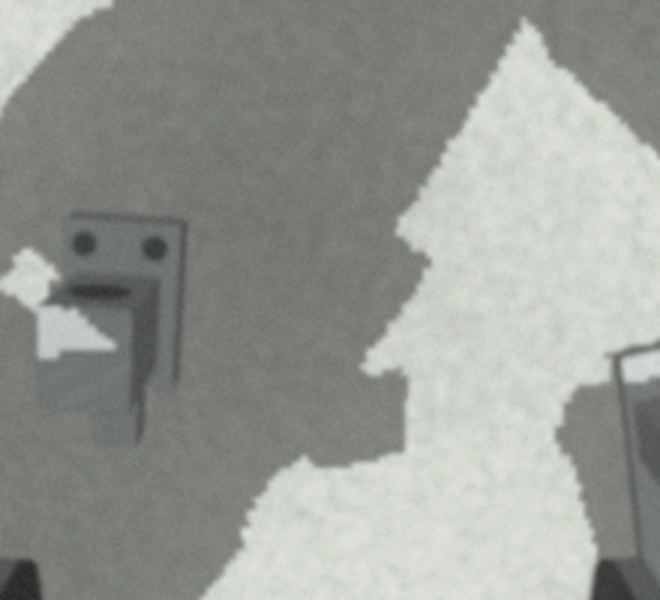

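The tongue block is at crop (110,320): tail corners (70,217) and (186,222), lug top u 37..132, v 303..408, with the tongue below. No picture views are left, so the rest is numeric.

```bash
cat > lug.py <<'E'
from h import *
def cloud(c,D,box,st=1):
    u0,v0,u1,v1=box;out=[]
    o=-c["R"].T@c["t"];K=c["K"]
    V,U=np.mgrid[v0:v1,u0:u1];x=(U-K[0,2])/K[0,0];y=(V-K[1,2])/K[1,1];r=np.hypot(x,y)+1e-12
    d=np.stack([x/r*np.sin(r),y/r*np.sin(r),np.cos(r)],-1);d=d/d[...,2:]*D[v0:v1,u0:u1,None]
    return d@c["R"]+o
def lug(f,box):
    z=np.load(f);c={k:z[k] for k in "KRt"}
    X=cloud(c,z["d"],box);m=((X[...,2]>.048)&(X[...,2]<.062)).astype(np.uint8)
    ct=max(cv2.findContours(m,cv2.RETR_EXTERNAL,cv2.CHAIN_APPROX_NONE)[0],key=cv2.contourArea)[:,0]
    W=np.array([onplane(c,box[0]+u,box[1]+v,.055,True) for u,v in ct])
    return cv2.minAreaRect((W[:,:2]*1e3).astype(np.float32)),np.median(X[m>0][:,2])
E
python3 - <<'E'
from lug import *
print("check arrow",lug("pics/wa2.npz",(180,80,400,300)))
print("tongue",lug("pics/wb1.npz",(180,80,260,260)))
z=np.load("pics/wb1.npz");c={k:z[k] for k in "KRt"}
f=lambda u,v,h:onplane(c,180+u/3,80+v/3,h,True)
a,b,l,r=f(70,218,.014),f(186,222,.014),f(40,303,.055),f(131,307,.055)
print(a,b,l,r,[np.degrees(np.arctan2(*(q[[1,0]]))) for q in (b-a,r-l)])
by=(b-a)/np.linalg.norm(b-a);bx=np.array([-by[1],by[0],0]);print((a+b)/2-bx*.028,(l+r)/2-bx*.013)
E
```

```text
check arrow (((535.538818359375, 292.2507019042969), (23.85437774658203, 27.746273040771484), 74.27197265625), np.float64(0.05467360834806516))
tongue (((495.451904296875, -314.7127380371094), (24.740676879882812, 27.324443817138672), 85.33624267578125), np.float64(0.054707880790035246))
[ 0.4677 -0.3271  0.014 ] [ 0.4695 -0.2947  0.014 ] [ 0.4825 -0.3251  0.055 ] [ 0.4838 -0.3028  0.055 ] [np.float64(86.84328640184947), np.float64(86.8005999182842)]
[ 0.4966 -0.3125  0.014 ] [ 0.4962 -0.3147  0.055 ]
```

```bash
python3 -m handwheel '[[[0.015,-0.05,0],[0,0,0.01]],[[0.029,-0.108,0],[0,0,0.0194]],[[0.029,-0.108,0],[0,0,0.0194]],[[0.029,-0.108,0],[0,0,0.0194]],[[0.029,-0.108,0],[0,0,0.0194]],[[0.029,-0.108,0],[0,0,0.0194]]]'
python3 - <<'E'
from lug import *
c=camera_params("wrist");s=observe();p,d=get_image("wrist");np.savez("pics/wb2.npz",p=p,d=d,pos=s["position"],rot=s["tool_rot"],**c)
r=lug("pics/wb2.npz",(180,80,400,300));print(s["time_s"],r,s["position"],s["tool_rot"],abs(s["qvel"]).max())
# foot by depth too
X=cloud(c,d,(180,80,400,300));m=((X[...,2]>.008)&(X[...,2]<.02)).astype(np.uint8);m=cv2.morphologyEx(m,cv2.MORPH_OPEN,np.ones((3,3)))
ct=max(cv2.findContours(m,cv2.RETR_EXTERNAL,cv2.CHAIN_APPROX_NONE)[0],key=cv2.contourArea)[:,0]
W=np.array([onplane(c,180+u,80+v,.014,True) for u,v in ct])-s["position"];L=W@s["tool_rot"];print("foot tool xy range mm",L.min(0)*1e3,L.max(0)*1e3)
R=r[0];t=(np.array([R[0][0],R[0][1],133.])/1e3-s["position"])@s["tool_rot"];print("lug centre in tool mm",t*1e3)
E
```

```text
time_s: 12.1
position: [0.4964, -0.313, 0.1325]
tool_rot: [[-0.998, 0.06, 0.001], [0.06, 0.998, -0.0], [-0.001, 0.0, -1.0]]
ft_force: [-0.3, 0.4, 0.1]
grip_width: 0.0854
gripper_force: 0.0
12.1 (((495.0692138671875, -315.92864990234375), (23.9564151763916, 27.29610252380371), 86.59904479980469), np.float64(0.05464601974327893)) [ 0.4964 -0.313   0.1325] [[-0.9982  0.0597  0.0015]
 [ 0.0597  0.9982 -0.0001]
 [-0.0015  0.     -1.    ]] 0.2759169756112592
foot tool xy range mm [-19.8447 -20.1725 118.4888] [ 29.5668  14.3866 118.5626]
lug centre in tool mm [ 1.1315 -2.9658 -0.469 ]
```

```bash
python3 -m handwheel '[[[0.001,-0.006,0.04],[0,0,0]],[[0.001,-0.006,0.1],[0,0,0]],[[0.001,-0.006,0.16],[0,0,0]],[[0.001,-0.006,0.2],[0,0,0]],[[0.001,-0.006,0.222],[0,0,0]],[[0.001,-0.006,0.222],[0,0,0]],[[0.001,-0.006,0.222],[0,0,0]]]' 1
python3 -m handwheel '[[[0,0,0],[0,0,0]],[[0,0,0],[0,0,0]],[[0,0,0],[0,0,0]],[[0,0,0],[0,0,0]],[[0,0,0],[0,0,0]],[[0,0,0],[0,0,0]],[[0,0,0],[0,0,0]],[[0,0,0],[0,0,0]]]' 0 60
python3 -m handwheel '[[[0,0,-0.05],[0,0,0]],[[0,0,-0.12],[0,0,0]],[[0,0,-0.2],[0,0,0]],[[0,0,-0.28],[0,0,0]],[[0,0,-0.3],[0,0,0]],[[0,0,-0.3],[0,0,0]],[[0,0,-0.3],[0,0,0]]]'
cat > held.py <<'E'
from lug import *
def held(f,hgt,p=None):
    "held block from depth cloud in tool frame: foot-top tail edge, lug"
    z=np.load(f);c={k:z[k] for k in "KRt"};T=z["rot"];P=z["pos"]
    X=(cloud(c,z["d"],(200,100,380,400))-P)@T*1e3
    for nm,zz,ys in (("foottop",hgt-14,30),("lugtop",hgt-55,30)):
        m=(abs(X[...,2]-zz)<4)&(abs(X[...,1])<ys)&(X[...,0]<45)&(X[...,0]>(13 if nm=="foottop" else -20))
        if not m.any(): print(nm,"none");continue
        Y=X[m];print(nm,"n",m.sum(),"x",np.percentile(Y[:,0],[1,99]).round(2),"y",np.percentile(Y[:,1],[1,99]).round(2),"z",np.median(Y[:,2]).round(2))
E
python3 - <<'E'
from held import *
c=camera_params("wrist");s=observe();p,d=get_image("wrist");np.savez("pics/wb3.npz",p=p,d=d,pos=s["position"],rot=s["tool_rot"],**c)
held("pics/wa3.npz",21.2);held("pics/wb3.npz",21.2)
print(s["time_s"],s["position"])
ct=camera_params("top")
g=lambda u,v,zz:onplane(ct,318+(u-300)/3.75,177+(v-300)/3.75,zz)
# tongue channel end (x=-39) and guard mid
e,q=g(433,378,.045-.0165+.009),g(478,505,.09);hd=np.degrees(np.arctan2(*(q-e)[[1,0]]));h=np.array([np.cos(np.radians(hd)),np.sin(np.radians(hd)),0])
O=((e+h*(.039*.906+.01*.42))+(q-h*(.053*.906-.022*.42)))/2;O[2]=.045;print("O",O,"h",hd,e,q)
print(go(O,hd,(-62,0,68)))
E
```

```text
time_s: 12.85
position: [0.496, -0.3169, 0.0221]
tool_rot: [[-0.998, 0.061, 0.002], [0.061, 0.998, -0.001], [-0.002, -0.001, -1.0]]
ft_force: [-1.1, 0.1, 0.1]
grip_width: 0.0853
gripper_force: 0.0
time_s: 13.65
position: [0.4957, -0.3169, 0.0216]
tool_rot: [[-0.998, 0.061, 0.002], [0.061, 0.998, -0.0], [-0.002, -0.0, -1.0]]
ft_force: [-0.6, 0.9, 6.1]
grip_width: 0.0231
gripper_force: 59.6
time_s: 14.35
position: [0.4948, -0.3163, 0.1693]
tool_rot: [[-0.998, 0.061, -0.001], [0.061, 0.998, 0.002], [0.001, 0.002, -1.0]]
ft_force: [-0.2, -0.4, -1.7]
grip_width: 0.0232
gripper_force: 59.0
foottop n 2132 x [13.12 28.23] y [-16.15  16.74] z 7.09
lugtop n 3962 x [-12.21  13.29] y [-17.49  18.26] z -33.91
foottop n 1981 x [13.16 27.64] y [-15.88  16.98] z 7.78
lugtop n 3977 x [-12.84  12.54] y [-17.12  17.89] z -33.2
14.35 [ 0.4948 -0.3163  0.1693]
O [ 0.5626 -0.123   0.045 ] h -169.0873444541949 [ 0.6014 -0.1155  0.0375] [ 0.5246 -0.1303  0.09  ]
((array([-0.2942,  0.4404,  0.1394]), array([ 0.0184,  0.1377, -0.0786])), 'now', array([146.02, 176.88,  47.53]))
```

```bash
python3 -m handwheel '[[[-0.09,0.06,0],[0,0,-0.02]],[[-0.18,0.12,0],[0.003,0.03,-0.04]],[[-0.25,0.19,0],[0.006,0.06,-0.06]],[[-0.29,0.27,0.02],[0.01,0.1,-0.07]],[[-0.294,0.35,0.05],[0.0184,0.1377,-0.0786]],[[-0.294,0.42,0.1],[0.0184,0.1377,-0.0786]],[[-0.294,0.44,0.138],[0.0184,0.1377,-0.0786]],[[-0.294,0.44,0.138],[0.0184,0.1377,-0.0786]],[[-0.294,0.44,0.138],[0.0184,0.1377,-0.0786]],[[-0.294,0.44,0.138],[0.0184,0.1377,-0.0786]]]'
cat > nest.py <<'E'
from lug import *
def nest(f,O,h,thr=6):
    z=np.load(f);c={k:z[k] for k in "KRt"};X=cloud(c,z["d"],(60,0,500,300))
    O=O.copy()
    for it in range(6):
        F=np.column_stack(frame(h));L=(X-O)@F*1e3
        top=(abs(L[...,2]-10)<2.5)&(abs(L[...,1])<45)&(L[...,0]>-60)&(L[...,0]<60)
        rows=[]
        for x in range(-10,40,2):
            s=top&(abs(L[...,0]-x)<1.2);y=L[s][:,1]
            if len(y)<10: continue
            a,b=y[y>5],y[y<-5]
            if len(a)>5 and len(b)>5: rows.append((x,np.percentile(a,2),np.percentile(a,98),np.percentile(b,98),np.percentile(b,2)))
        r=np.array(rows);mi=(r[:,1]+r[:,3])/2;mo=(r[:,2]+r[:,4])/2
        A=np.polyfit(r[:,0],(mi+mo)/2,1);low=L[top&(abs(L[...,1])>8)][:,0].min()
        px=F[:,0];hh=np.array([px[0],px[1],0])/np.hypot(*px[:2])
        j=(abs(L[...,2]-20)<2.5)&(abs(L[...,1])<12)&(L[...,0]>15)&(L[...,0]<45);jx=np.percentile(L[j][:,0],1) if j.any() else np.nan
        jy=L[j][:,1];zt=np.median(L[top][:,2])
        print(it,"O",O,"h",round(h,2),"fit",A,"low",low,"jaw",jx,(np.percentile(jy,1)+np.percentile(jy,99))/2 if j.any() else 0,"ztop",zt,"inner w",np.median(r[:,1]-r[:,3]),"mi",np.median(mi),"mo",np.median(mo))
        P=np.percentile(L[top][:,0],.5)
        O=O+F[:,1]*np.polyval(A,0)/1e3+hh*(P+50.4)/1e3; h+=np.degrees(np.arctan(A[0]))
    return O,h
E
python3 - <<'E'
from nest import *
from held import held
c=camera_params("wrist");s=observe();p,d=get_image("wrist");np.savez("pics/wb4.npz",p=p,d=d,pos=s["position"],rot=s["tool_rot"],**c);print(s["time_s"],s["position"],s["tool_rot"],abs(s["qvel"]).max())
print("check on arrow");nest("pics/wa4.npz",OA,HA)
print("tongue");O,h=nest("pics/wb4.npz",np.array([.5626,-.123,.045]),-169.1);print(O,h,go(O,h,(-8,0,13),.0219,-.0006))
held("pics/wb4.npz",21.9)
E
```

```text
time_s: 15.4
position: [0.6557, -0.1077, 0.1033]
tool_rot: [[-0.892, -0.188, -0.411], [-0.169, 0.982, -0.083], [0.419, -0.004, -0.908]]
ft_force: [-0.3, -0.5, -1.6]
grip_width: 0.0232
gripper_force: 59.1
15.4 [ 0.6557 -0.1077  0.1033] [[-0.892  -0.1879 -0.4111]
 [-0.1689  0.9822 -0.0825]
 [ 0.4193 -0.0042 -0.9078]] 0.6199826176529429
check on arrow
0 O [0.5828 0.1168 0.045 ] h -167.05 fit [-0.0011  0.2117] low -50.711368588517324 jaw 23.193483077459582 0.18657981606179685 ztop 9.91301506318234 inner w 36.04048294733321 mi 0.2880953999875757 mo 0.24932294484946382
1 O [0.5828 0.1166 0.045 ] h -167.11 fit [ 0.0006 -0.0076] low -50.82759122273533 jaw 23.09734277517693 -0.00574847114556043 ztop 9.951153404835132 inner w 36.03965271853505 mi 0.06427113534958195 mo 0.03363367636057646
2 O [0.5828 0.1166 0.045 ] h -167.08 fit [0.0002 0.002 ] low -50.80812023914539 jaw 23.105666152122563 -0.00894517005043749 ztop 9.950246125341582 inner w 36.03949089501225 mi 0.06897366376021807 mo 0.03489108917127126
3 O [0.5828 0.1166 0.045 ] h -167.07 fit [-0.0001  0.0008] low -50.80778069584229 jaw 23.10
[... 1496 characters left out ...]
 0.045 ] h -166.1 fit [-0.025   0.1645] low -51.2636423925958 jaw 21.012793221807172 -0.006310156312404835 ztop 10.712771716844392 inner w 35.80934782684095 mi -0.05715339996187119 mo -0.1695875754578573
5 O [ 0.5591 -0.12    0.045 ] h -167.54 fit [ 0.0117 -0.1528] low -50.9990030388941 jaw 20.99154084582038 0.16605250957215922 ztop 10.684680836324597 inner w 35.7716074834905 mi -0.025346878866308487 mo -0.14430046568139332
[ 0.559  -0.1198  0.045 ] -166.86912058547819 ((array([0.1102, 0.0145, 0.118 ]), array([ 0.0041,  0.0013, -0.0122])), 'now', array([-62.54,  10.1 ,  72.12]))
foottop n 1973 x [13.18 27.4 ] y [-15.95  16.93] z 7.78
lugtop n 3829 x [-13.05  12.34] y [-19.26  18.49] z -33.11
```

```bash
echo 'OT=np.array([.5611,-.1194,.045]);HT=-167.0' >> h.py
python3 - <<'E' | cut -c1-250 | grep -v "^[2-5] O"
from nest import *
import io
nest("pics/wb4.npz",OT,-167.)
for B in ((-8,.4,45),(-8,.4,13.5)): print(go(OT,HT,B,.0219,-.0006))
E
```

```text
0 O [ 0.5611 -0.1194  0.045 ] h -167.0 fit [ 0.0138 -0.0123] low -49.03290789623365 jaw 22.967068217309407 0.14596476494094102 ztop 9.836311908913952 inner w 35.94691695004087 mi -0.03650854102231804 mo -0.08085410249664804
1 O [ 0.5592 -0.1198  0.045 ] h -166.21 fit [-0.0099  0.1068] low -51.02763629377968 jaw 21.192483202863123 -0.006091756581454 ztop 10.63081613523637 inner w 35.78632651191258 mi -0.006858027428563673 mo -0.14589160025403913
((array([0.1061, 0.0144, 0.0523]), array([ 0.0038,  0.0013, -0.0115])), 'now', array([-60.65,   9.85,  71.24]))
((array([0.1063, 0.0137, 0.1153]), array([ 0.0038,  0.0013, -0.0115])), 'now', array([-60.65,   9.85,  71.24]))
```

```bash
python3 -m handwheel '[[[0.05,0.007,0.025],[0.0038,0.0013,-0.0115]],[[0.106,0.0144,0.052],[0.0038,0.0013,-0.0115]],[[0.106,0.0144,0.052],[0.0038,0.0013,-0.0115]],[[0.1065,0.014,0.08],[0.0038,0.0013,-0.0115]],[[0.1065,0.014,0.1],[0.0038,0.0013,-0.0115]],[[0.1065,0.014,0.113],[0.0038,0.0013,-0.0115]],[[0.1065,0.014,0.113],[0.0038,0.0013,-0.0115]],[[0.1065,0.014,0.113],[0.0038,0.0013,-0.0115]],[[0.1065,0.014,0.113],[0.0038,0.0013,-0.0115]]]'
cat > rel.py <<'E'
from lug import *
def rel(f,H):
    "nest edges in tool frame (mm); H = TCP height over pocket floor, mm"
    z=np.load(f);c={k:z[k] for k in "KRt"};T=z["rot"];P=z["pos"]
    X=(cloud(c,z["d"],(120,60,460,320))-P)@T*1e3
    top=abs(X[...,2]-(H-10))<3; rows=[]
    for v in range(0,X.shape[0]):
        r=X[v];t=top[v]&(abs(r[:,1])<45)
        a,b=r[t&(r[:,1]>8)],r[t&(r[:,1]<-8)]
        if len(a)<8 or len(b)<8: continue
        x=np.median(np.r_[a[:,0],b[:,0]])
        if 14<x<48: rows.append((x,b[:,1].max(),a[:,1].min(),b[:,1].min(),a[:,1].max(),np.median(r[t][:,2])))
    r=np.array(rows);mi=(r[:,1]+r[:,2])/2;mo=(r[:,3]+r[:,4])/2
    ok=abs(r[:,2]-r[:,1]-np.median(r[:,2]-r[:,1]))<.8
    print("n",len(r),ok.sum(),"x",r[:,0].min(),r[:,0].max(),"wall z",np.median(r[:,5]),"inner w",np.median(r[:,2]-r[:,1]),"mid",np.median(mi[ok]),"outer mid",np.median(mo),"w",np.median(r[:,4]-r[:,3]))
    print("slope deg",np.degrees(np.polyfit(r[ok,0],mi[ok],1)[0]),"R/L walls",np.degrees(np.polyfit(r[ok,0],r[ok,1],1)[0]),np.degrees(np.polyfit(r[ok,0],r[ok,2],1)[0]))
    j=(abs(X[...,2]-(H-20))<2.5)&(abs(X[...,1])<14)&(X[...,0]>27)&(X[...,0]<50)
    if j.any(): print("jaw x",np.percentile(X[j][:,0],1),"z",np.median(X[j][:,2]))
E
python3 - <<'E'
from rel import *
from held import held
c=camera_params("wrist");s=observe();p,d=get_image("wrist");np.savez("pics/wb5.npz",p=p,d=d,pos=s["position"],rot=s["tool_rot"],**c)
g=go(OT,HT,(3.5,.4,13.5),.0219,-.0006);print(s["time_s"],g,abs(s["qvel"]).max())
rel("pics/wb5.npz",21.9+g[2][2]);held("pics/wb5.npz",21.9)
E
```

```text
time_s: 16.35
position: [0.5839, -0.1131, 0.0739]
tool_rot: [[-0.882, -0.227, -0.413], [-0.206, 0.974, -0.095], [0.424, 0.001, -0.906]]
ft_force: [-0.7, 0.6, -2.0]
grip_width: 0.0232
gripper_force: 59.1
16.35 ((array([ 0.0242, -0.0029,  0.0016]), array([-0.    , -0.0003,  0.0006])), 'now', array([-8.61, -1.07, 14.29])) 0.25494833923426785
n 60 29 x 14.152827017731342 47.47950268227784 wall z 26.40176275131382 inner w 35.48400561781476 mid -0.7400379969232329 outer mid -0.8201054022419836 w 74.89262322395786
slope deg 0.6565479887205258 R/L walls 0.9799427244212434 0.3331532530198182
jaw x 27.040825882620638 z 16.503201251182244
foottop n 1976 x [13.16 27.41] y [-15.88  16.93] z 7.78
lugtop n 3815 x [-13.11  12.36] y [-17.95  18.59] z -33.12
```

```bash
python3 -m handwheel '[[[0,-0.0015,0.002],[0,0,0]],[[0.003,-0.0027,0.003],[0,0,0]],[[0.01,-0.0027,0.003],[0,0,0]],[[0.016,-0.0027,0.003],[0,0,0]],[[0.021,-0.0027,0.003],[0,0,0]],[[0.0245,-0.0027,0.003],[0,0,0]],[[0.0245,-0.0027,0.003],[0,0,0]],[[0.0245,-0.0027,0.003],[0,0,0]],[[0.0245,-0.0027,0.003],[0,0,0]]]'
python3 - <<'E'
from rel import *
from held import held
c=camera_params("wrist");s=observe();p,d=get_image("wrist");np.savez("pics/wb6.npz",p=p,d=d,pos=s["position"],rot=s["tool_rot"],**c)
g=go(OT,HT,(3.5,.4,6),.0219,-.0006);print(s["time_s"],g,abs(s["qvel"]).max(),s["ft_force"]@np.column_stack(frame(HT)))
rel("pics/wb6.npz",21.9+g[2][2]);held("pics/wb6.npz",21.9)
E
```

```text
time_s: 17.3
position: [0.5726, -0.117, 0.0773]
tool_rot: [[-0.882, -0.227, -0.413], [-0.206, 0.974, -0.095], [0.424, 0.001, -0.906]]
ft_force: [4.9, -0.7, -6.2]
grip_width: 0.0234
gripper_force: 58.9
17.3 ((array([-0.0003, -0.0004,  0.0126]), array([ 0.0001, -0.0005,  0.0006])), 'now', array([ 3.63,  0.21, 12.28])) 0.10188236381965854 [-6.752   1.7639 -3.6639]
n 49 20 x 14.322903726914419 41.08382067155459 wall z 24.44011659428142 inner w 35.83447245874929 mid 0.2795774243928646 outer mid 0.2684489633911511 w 75.14419350207481
slope deg 2.0200299230867107 R/L walls 4.057613263000745 -0.017553416827342485
jaw x 27.041596993668108 z 14.18426055925916
foottop n 1949 x [13.14 27.3 ] y [-15.94  16.98] z 7.89
lugtop n 3840 x [-13.04  12.39] y [-18.44  19.39] z -33.13
```

```bash
python3 -m handwheel '[[[0,-0.0004,0.002],[0,0,0]],[[0,-0.0004,0.005],[0,0,0]],[[0,-0.0004,0.008],[0,0,0]],[[0,-0.0004,0.0125],[0,0,0]],[[0,-0.0004,0.0125],[0,0,0]],[[0,-0.0004,0.0125],[0,0,0]]]'
python3 - <<'E'
from h import *
print(go(OT,HT,(3.5,.4,0),.0219,-.0006),observe()["ft_force"]@np.column_stack(frame(HT)))
E
```

```text
time_s: 17.95
position: [0.5703, -0.1179, 0.0722]
tool_rot: [[-0.882, -0.227, -0.412], [-0.206, 0.974, -0.096], [0.423, 0.0, -0.906]]
ft_force: [5.8, 1.2, -2.8]
grip_width: 0.0232
gripper_force: 59.5
((array([-0.0003,  0.0004,  0.0134]), array([-0.0001, -0.0002,  0.0006])), 'now', array([3.63, 0.57, 6.72])) [-6.5197  0.1781 -0.0128]
```

No resistance, so it's inside the walls. Lowering to the floor.

```bash
python3 -m handwheel '[[[0,0,0.003],[0,0,0]],[[0,0,0.006],[0,0,0]],[[0,0,0.009],[0,0,0]],[[0,0,0.011],[0,0,0]],[[0,0,0.0135],[0,0,0]],[[0,0,0.0135],[0,0,0]],[[0,0,0.0135],[0,0,0]]]'
python3 - <<'E'
from h import *
print(go(OT,HT,(3.5,.4,0),.0219,-.0006),observe()["ft_force"]@np.column_stack(frame(HT)))
E
```

```text
time_s: 18.65
position: [0.5677, -0.1185, 0.0662]
tool_rot: [[-0.883, -0.227, -0.412], [-0.206, 0.974, -0.096], [0.423, 0.0, -0.906]]
ft_force: [6.7, 1.1, -2.1]
grip_width: 0.0232
gripper_force: 59.6
((array([-0.0002,  0.0004,  0.0003]), array([-0.0002, -0.0001,  0.0006])), 'now', array([3.58, 0.59, 0.14])) [-7.0918  0.4179  0.9546]
```

```bash
python3 -m handwheel '[[[0,0,0.001],[0,0,0]],[[0,0,0.002],[0,0,0]],[[-0.003,0,0.002],[0,0,0]],[[-0.006,0,0.002],[0,0,0]],[[-0.0075,0,0.002],[0,0,0]],[[-0.0075,0,0.002],[0,0,0]],[[-0.0075,0,0.002],[0,0,0]]]'
python3 - <<'E'
from h import *
print(go(OT,HT,(0,.4,0),.0219,-.0006),observe()["ft_force"]@np.column_stack(frame(HT)))
E
```

```text
time_s: 19.35
position: [0.5694, -0.1181, 0.065]
tool_rot: [[-0.881, -0.226, -0.415], [-0.205, 0.974, -0.096], [0.426, 0.0, -0.905]]
ft_force: [-0.9, 0.4, 10.0]
grip_width: 0.0234
gripper_force: 60.6
((array([-0.003 ,  0.0004, -0.0005]), array([-0.0002, -0.0011,  0.0004])), 'now', array([ 1.49,  0.62, -0.24])) [ 4.9605 -0.5586  8.7033]
```

```bash
python3 -m handwheel '[[[0.001,0,-0.001],[0,0,0]],[[0.001,0,-0.001],[0,0,0]],[[0.001,0,-0.001],[0,0,0]],[[0.001,0,-0.001],[0,0,0]],[[0.001,0,-0.001],[0,0,0]],[[0.001,0,-0.001],[0,0,0]],[[0.001,0,-0.06],[0,0,0]],[[0.001,0,-0.14],[0,0,0]],[[0.001,0,-0.14],[0,0,0]],[[0.001,0,-0.14],[0,0,0]]]' 0.8
cat > chk.py <<'E'
from lug import *
def chk(f,O,h):
    z=np.load(f);c={k:z[k] for k in "KRt"};F=np.column_stack(frame(h));X=(cloud(c,z["d"],(100,60,460,320))-O)@F*1e3
    def st(nm,m):
        Y=X[m];A=np.c_[Y[:,:2],np.ones(len(Y))];k=np.linalg.lstsq(A,Y[:,2],rcond=None)[0]
        print(nm,"n",len(Y),"x",np.percentile(Y[:,0],[1,99]).round(1),"y",np.percentile(Y[:,1],[1,99]).round(1),"z",np.median(Y[:,2]).round(2),"tilt deg",np.degrees(k[:2]).round(2))
    b=(abs(X[...,1])<25)&(abs(X[...,0])<50)
    st("lugtop",b&(abs(X[...,2]-55)<4)&(abs(X[...,0])<16));st("foot",b&(abs(X[...,2]-14)<2.5)&(X[...,0]<30)&(X[...,0]>13.5)&(abs(X[...,1])<16))
    st("jawtop",b&(abs(X[...,2]-20)<1.8)&(X[...,0]>22)&(abs(X[...,1])<14))
    st("walls",(abs(X[...,2]-10)<2.5)&(abs(X[...,1])>19.5)&(abs(X[...,1])<36)&(abs(X[...,0])<45))
    st("nest",(abs(X[...,2]-10)<2.5)&(abs(X[...,1])>19.5)&(abs(X[...,1])<45)&(X[...,0]<0)&(X[...,0]>-60))
E
python3 - <<'E'
from chk import *
c=camera_params("wrist");s=observe();p,d=get_image("wrist");np.savez("pics/wb7.npz",p=p,d=d,pos=s["position"],rot=s["tool_rot"],**c)
print("arrow ref");chk("pics/wa6.npz",OA,HA);print("tongue");chk("pics/wb7.npz",OT,HT)
E
```

```text
time_s: 20.35
position: [0.5986, -0.1111, 0.1269]
tool_rot: [[-0.882, -0.227, -0.413], [-0.206, 0.974, -0.096], [0.423, 0.001, -0.906]]
ft_force: [0.6, 0.3, 0.4]
grip_width: 0.0679
gripper_force: 0.0
arrow ref
lugtop n 1675 x [-12.   13.5] y [-11.2  12.3] z 54.95 tilt deg [-1.33  0.09]
foot n 883 x [13.8 27.1] y [-15.4  15.9] z 14.09 tilt deg [0.61 0.18]
jawtop n 652 x [28.9 49.5] y [-13.4  13.9] z 19.89 tilt deg [3.16 0.09]
walls n 5101 x [-44.   43.5] y [-35.7  35.6] z 9.86 tilt deg [0.02 0.04]
nest n 2896 x [-49.8  -0.5] y [-37.4  37.9] z 9.86 tilt deg [0.01 0.04]
tongue
lugtop n 1684 x [-13.   13.1] y [-11.2  12.3] z 54.79 tilt deg [-0.85 -0.19]
foot n 855 x [13.6 27.1] y [-15.9  15.4] z 14.04 tilt deg [0.54 0.16]
jawtop n 651 x [28.2 49.7] y [-13.9  13.5] z 19.78 tilt deg [3.67 0.03]
walls n 5126 x [-43.7  43.5] y [-35.6  35.7] z 9.81 tilt deg [0.   0.01]
nest n 2842 x [-48.5  -0.6] y [-37.7  37.6] z 9.78 tilt deg [0.1  0.01]
```

Run:
```python
from chk import *
for f,O,h in (("wa4",OA,HA),("wa6",OA,HA),("wb4",OT,HT),("wb7",OT,HT)):
    z=np.load(f"pics/{f}.npz");c={k:z[k] for k in "KRt"};F=np.column_stack(frame(h));X=(cloud(c,z["d"],(60,0,500,320))-O)@F*1e3
    g=X[(abs(X[...,2]-22)<1.5)&(abs(X[...,1])>16)&(abs(X[...,1])<36)&(X[...,0]>42)&(X[...,0]<65)]
    j=X[(abs(X[...,2]-20)<1.3)&(abs(X[...,1])<12)&(X[...,0]>18)&(X[...,0]<44)]
    w=X[(abs(X[...,2]-10)<2)&(abs(X[...,1])>22)&(abs(X[...,1])<34)&(X[...,0]<-20)&(X[...,0]>-60)]
    P=lambda q:np.percentile(q[:,0],[.5,2,50,98,99.5]).round(2)
    print(f,"guard",P(g),"jaw",P(j),"low",P(w)[:2])
```

```text
wa4 guard [48.69 48.9  52.73 56.68 56.86] jaw [23.18 23.21 27.78 32.37 32.49] low [-50.39 -49.71]
wa6 guard [48.87 48.94 53.   56.84 56.94] jaw [28.84 28.91 33.31 37.96 38.42] low [-50.46 -49.77]
wb4 guard [48.91 49.06 52.93 56.72 56.93] jaw [22.95 23.16 27.92 32.68 32.89] low [-48.52 -48.32]
wb7 guard [49.04 49.21 53.11 57.   57.08] jaw [28.22 28.29 33.35 37.99 38.13] low [-49.15 -48.26]
```

```bash
python3 -m handwheel '[[[0.03,0,-0.06],[0,0,0]],[[0.05,0,-0.12],[0,0,0]],[[0.05,0,-0.12],[0,0,0]],[[0.05,0,-0.12],[0,0,0]],[[0.05,0,-0.12],[0,0,0]]]'
python3 - <<'E'
from rig import *
print(observe()["ft_force"]); print(close_job())
E
```

```text
time_s: 20.9
position: [0.6005, -0.1106, 0.1899]
tool_rot: [[-0.88, -0.226, -0.417], [-0.206, 0.974, -0.094], [0.427, 0.003, -0.904]]
ft_force: [0.8, 0.2, 0.5]
grip_width: 0.0682
gripper_force: 0.0
[0.78821178 0.23414871 0.45511375]
the job is handed in; nothing more can be done
None
```

Both blocks are home in their matching pockets, each clamped with about 5 mm of jaw travel; the arm is clear, and the job was handed in at about 21 s with no verdict shown.

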